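Put the skimmer and the ladle in their own spring clips

ROBOT

A 7-joint arm with a two-finger parallel gripper is mounted at the origin on the work surface. World frame = base frame: x ahead of the robot, y to its left, z up, the work surface at z = 0. Lengths are in m, angles in rad, forces in N, time in s.
With the tool pointing down it reaches from about 0.4 to 0.875 m from the base axis. Payload 19.3 kg.
Tool frame: the origin (TCP) lies on the centre line of the jaws, within the pads' length; the fingertips stand 8 mm ahead of it and the grasp point (between the pads) lies 11 mm behind it (bot.tip_extent is the distance from the TCP to the fingertips, in m); x points along the fingers, y is the direction in which the jaws open and shut, and the axes are right-handed (so a half turn about x gives the same grasp; the last joint's range is limited). The gripper opens to 85 mm and grips with 20 to 120 N. Pads are 22 mm wide; open, the fingers measure 114 mm over their backs; the gripper's body (76 mm by 85 mm) begins 54 mm behind the grasp point. The pads swing forward as they close: fully open they stand 13 mm farther back than shut.
Start: joints at [-1.361, 0.521, -0.036, 1.599, 0.021, 1.021, -0.113], TCP at [0.173, 0.601, 0.239] pointing down, gripper open.
Joint ranges: [-2.91, 2.91], [-0.3, 2.13], [-1.5, 1.42], [0.17, 2.43], [-1.26, 4.41], [0.16, 1.93], [-2.52, 2.52]. Speed limits (rad/s): [1.89, 1.89, 2.39, 2.39, 3.01, 3.01, 3.01].

INTERFACE

Orientations are given as [roll, pitch, yaw] about the fixed x, y, z axes, in that order (R = Rz(yaw) Ry(pitch) Rx(roll)).
In Python, from workcell import sensors, imaging, order, bot gives the robot as it stands.
- The arm moves only by the tool arm_command, never from a script. Its argument "commands" is a list of rows, each an object of numbers: "dx", "dy", "dz": the shift along the tool's x, y, z in cm; "twist": the turn about the tool's x in rad. A call has 1 to 12 rows; each row is the pose to reach, as a shift and turn from the pose measured when the call began, along the tool's axes at that moment; what a row does not reach only later rows make up. A row lasts 1/12 s, in which the tool goes at most 41.7 mm and 7.16 degrees, less where a joint would pass 70% of its speed; a pose out of reach is approached as far as the arm can. A call with a gripper value outside its range is refused whole. "grip" is the closure, from -1 (fully open) to 1 (shut), set as the call begins (left out, the last holds). The fingers move at their own pace and stop on an object; "squeeze" is the grip in N (left out, the last holds). Time passes only in rows, so rows that repeat a pose let the fingers close. It gives the time, the measured TCP pose, the force and the opening at its end, in the units of the state.
- sensors.observe(): the state, without advancing time (a new reading comes with each control period).
- imaging.grab_frame(name): name is "scene" or "top"; returns the picture (400x640x3 uint8, red, green, blue); there is no depth.
- imaging.camera_info(name): a dict with "fx", "fy", "cx", "cy" (pixels), "origin" and "attitude" of the camera in the world. Camera axes: x right, y down, z forward; pixel columns grow to the right and rows downward; lengths in m; the calibration is good to about 2 mm. A picture is of the moment at which its call begins. camera_info takes no time and is no camera call.
- order.job_done(): hands the job in, once; it reports no verdict.
The state is a dict: "clock": time; "qpos": joint angles; "qd": joint speeds; "joint_efforts": joint torques, N m; "position": TCP position; "tool_rot": TCP orientation; "force": force on the tool from outside, world axes, zero at the start; "moment": the same for the moment, N m; "grip_width": finger opening in m.
Only numpy, scipy, OpenCV 4.12 (cv2) and the standard library are available. Lean on these libraries where they do the work, as an engineer would, in place of code of your own. Each camera call takes 0.05 s, during which the arm holds its last target.

TASK

The thin-handled skimmer was left lying loose in the wide clips of the utensil strip: take it out and snap its handle into the narrow empty clips, then snap the thick-handled ladle from the counter into the wide clips. Each handle must be pressed fully home in both of its clips, its middle about midway between them, heads pointing away from the robot as the turner's does, and then let go. Leave the turner in its clips and the other kitchen things where they stand.

Things in the scene. Friction and masses are not known exactly. Their poses are not given: they have to be found in the camera images.
- rack: Fixed white plastic plate 150 x 310 x 8 mm on the table carrying three clip pairs side by side, 95 mm apart, in any order. Origin: centre of its underside; x along the clipped handles, to the far side; may be turned up to 0.3 rad.
- wide: Fixed base of the wide clip pair, origin on the plate's top below the seat, x as the rack's. As in all three pairs, each clip is a saddle 30 mm above the table between two upright sprung steel jaws, open at the top with flared lips; 68 mm are free between the two clips, with nothing there above the plate but a 3 mm bar.
- wide_seat (a point): Seat of the wide clip pair: where the middle of a 26 mm handle's axis lies when fully home, 43 mm above the table. x along the handle to the far side (where heads point), z up. Clip centres at x = -45 and +45 mm, each clip 22 mm long. Throat between the lips 21 mm wide, 8.5 mm above this point; jaw tips 21 mm above it. The handle first meets the jaws 17 mm above home. The skimmer lies loose here at the start.
- narrow: Fixed base of the narrow clip pair, origin on the plate's top below the seat. In any pair a handle of the fitting size is pressed level, straight down: the jaws give way sideways and close over it. It takes 5 to 15 N in all to press in, and about as much to pull out.
- narrow_seat (a point): Seat of the narrow clip pair: where the middle of a 11 mm handle's axis lies when fully home, 35.5 mm above the table. x along the handle to the far side (where heads point), z up. Clip centres at x = -45 and +45 mm, each clip 22 mm long. Throat between the lips 8 mm wide, 4.5 mm above this point; jaw tips 17 mm above it. The handle first meets the jaws 9 mm above home. Empty at the start.
- skimmer: Skimmer: round wooden handle 11 mm in diameter, 220 mm long, flat perforated steel disc 74 mm across at the +x end. About 90 g. Origin on the handle's axis at its middle, x towards the head; balances 25 mm headward. At the start it lies loose in the wide clips, axis 35.5 mm above the table, and lifts straight out.
- skimmer_head (a point): Centre of the skimmer's disc, 150 mm from the middle of its handle.
- ladle: Ladle: round wooden handle 26 mm in diameter, 220 mm long, steel bowl 76 mm across and 32 mm deep at the +x end. About 200 g. Origin on the handle's axis at its middle, x towards the head; balances 20 mm headward. At the start it lies on the table right of the rack, axis 13 mm above the table, head roughly to the far side.
- ladle_head (a point): Middle of the ladle's bowl, 160 mm from the middle of its handle.
- turner: Slotted turner, a bystander snapped into the third (middle-sized) clip pair: wooden handle 17 mm in diameter, 220 mm long, axis 38.5 mm above the table, flat steel blade 66 x 75 mm. Origin at the middle of the handle's axis, x towards the blade.
- bowl: Bystander: white rice bowl, 116 mm across, 55 mm high, standing. Origin: centre of its underside, as for all the bystanders below.
- mug: Bystander: white mug, 76 mm across, 85 mm high, standing.
- bottle: Bystander: sauce bottle of brown glass, 60 mm across, 190 mm high, standing.
- jar: Bystander: glass jar, 64 mm across, 90 mm high, standing.
- dish: Bystander: small white dish, 68 mm across, 20 mm high, lying near the robot.
- can: Bystander: plain tin can, 72 mm across, 100 mm high, standing.

How it is judged:
On the way, in this order (a step that is already met when the one before it is completed fails the run):
1. the skimmer is snapped home in the narrow clips, head to the far side (y of skimmer in the frame of narrow_seat between -0.005 and 0.005 m and z of skimmer in the frame of narrow_seat between -0.004 and 0.004 m and x of skimmer in the frame of narrow_seat between -0.03 and 0.03 m and angle between the x axis of skimmer and the x axis of narrow_seat, either way round below 0.07 rad and x of skimmer_head in the frame of narrow_seat above 0.1 m and linear speed of skimmer below 0.02 m/s and angular speed of skimmer below 0.2 rad/s), for 0.2 s.
2. the ladle is snapped home in the wide clips, head to the far side (y of ladle in the frame of wide_seat between -0.005 and 0.005 m and z of ladle in the frame of wide_seat between -0.004 and 0.004 m and x of ladle in the frame of wide_seat between -0.03 and 0.03 m and angle between the x axis of ladle and the x axis of wide_seat, either way round below 0.07 rad and x of ladle_head in the frame of wide_seat above 0.1 m and linear speed of ladle below 0.02 m/s and angular speed of ladle below 0.2 rad/s), for 0.2 s.
At the end, for the whole second after the job is handed in: Skimmer home in the narrow clips, ladle in the wide ones: handle middle within 5 mm sideways, 4 mm in height, 30 mm lengthwise of its seat, within 0.07 rad of its x, head to the far side, at rest; turner within 20 mm, other bystanders within 40 mm of their starts (all of step 1 and all of step 2 and distance of turner from where it was at the start of the episode below 0.02 m and distance of each of bowl, mug, bottle, jar, dish, can from where it was at the start of the episode below 0.04 m); the robot touches nothing.
It fails at once if the turner is pushed out of its place (moved over 20 mm) (distance of turner from where it was at the start of the episode above 0.02 m).
It fails at once if a bystander is shoved or knocked over (moved over 40 mm or tipped over 0.5 rad) (distance of any of bowl, mug, bottle, jar, dish, can from where it was at the start of the episode above 0.04 m or angle between any of bowl, mug, bottle, jar, dish, can's own z axis and vertical above 0.5 rad).
It also fails if it takes over 70 s, if anything falls off the work surface, if the arm or the gripper's body presses on something with over 40 N, if the wrist force passes 120 N, or if a joint passes its speed limit or range.

## Working session

There is one attempt and no reset: what is moved stays moved. The work goes in short steps, Python scripts to look and compute and a tool call to move; the robot and the scene stay as the last step left them, time stands still between calls to the robot, and variables do not carry over. Pictures are saved under pics/ and viewed, and the job is handed in when it is done.

Besides the shell and the picture viewer there is one more tool, called after ">>>" as name(argument=value, ...), one argument or row to a line, values as JSON. arm_command: Moves the arm, as the interface text tells. Its arguments: {"type":"object","properties":{"commands":{"type":"array"},"grip":{"type":"number"},"squeeze":{"type":"number"}},"required":["commands"]}

```bash
mkdir -p pics; ls
python3 - <<'E'
from workcell import sensors, imaging, order, bot
import cv2
for n in("scene","top"):
    im=imaging.grab_frame(n); cv2.imwrite(f"pics/{n}0.png",im[:,:,::-1])
    print(n,imaging.camera_info(n))
print(sensors.observe()); print([a for a in dir(bot) if a[0]!='_'])
E
```

```text
pics
scene {'fx': 512.409555173196, 'fy': 512.409555173196, 'cx': 322.16089653640483, 'cy': 198.56899702394344, 'origin': array([1.52438496, 1.14897423, 1.01381731]), 'attitude': array([-2.12654573,  0.02341046,  2.41894727])}
top {'fx': 477.67346541359876, 'fy': 477.67346541359876, 'cx': 319.46967444052893, 'cy': 200.26081333570343, 'origin': array([ 0.42978692, -0.01424842,  1.67224236]), 'attitude': array([-3.0854773 , -0.008442  , -1.56166132])}
{'clock': 0.1, 'qpos': array([-1.36118301,  0.52197569, -0.03632886,  1.59992922,  0.02119754,
        1.02111667, -0.1128004 ]), 'qd': array([-1.67575375e-03, -1.69114477e-03,  1.78086099e-03,  5.13577152e-04,
        1.42458262e-05, -1.80052845e-03,  7.35756123e-04]), 'joint_efforts': array([ 3.37526952e-03, -9.28465748e+01,  1.98374256e+00, -3.70537448e+01,
        1.80873560e-02,  5.41560788e-03, -5.34333094e-05]), 'position': array([0.17256015, 0.60040289, 0.23877781]), 'tool_rot': array([-1.50332896,  1.56975227, -1.7831541 ]), 'force': array([-0.36029515,  0.12103178, -0.56768725]), 'moment': array([ 0.0236091 , -0.02021004, -0.00944149]), 'grip_width': 0.08490978732907144}
['IKError', 'tip_extent']
```

View pics/scene0.png

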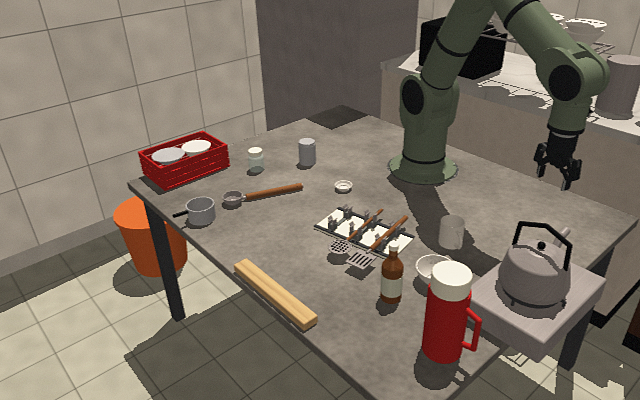

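View pics/top0.png

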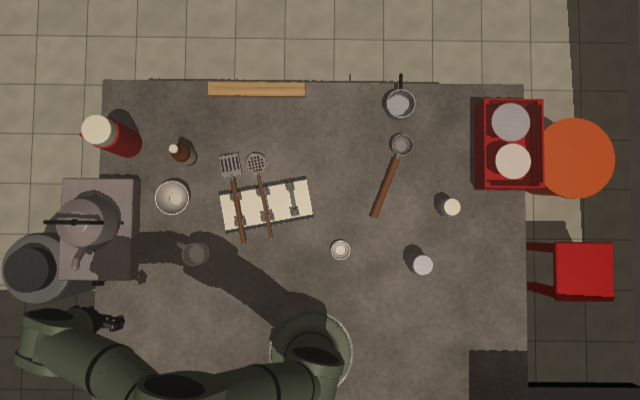

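The top view shows the rack centred at about (266,204). From left to right it holds the turner, the skimmer (in the wide clips) and the empty narrow clips at about (292,197). The ladle runs from (375,215) to (402,143). I'll zoom in on each.

```bash
cat > h.py <<'E'
from workcell import sensors, imaging, order, bot
import cv2, numpy as np
from scipy.spatial.transform import Rotation as Ro
def ray(n,uv):
    c=imaging.camera_info(n); uv=np.atleast_2d(uv).astype(float)
    d=np.c_[(uv[:,0]-c['cx'])/c['fx'],(uv[:,1]-c['cy'])/c['fy'],np.ones(len(uv))]
    return c['origin'],d@Ro.from_euler('xyz',c['attitude']).as_matrix().T
def onz(n,uv,z):
    o,d=ray(n,uv); return o+d*((z-o[2])/d[:,2])[:,None]
def proj(n,P):
    c=imaging.camera_info(n); p=(np.atleast_2d(P)-c['origin'])@Ro.from_euler('xyz',c['attitude']).as_matrix()
    return np.c_[c['fx']*p[:,0]/p[:,2]+c['cx'],c['fy']*p[:,1]/p[:,2]+c['cy']]
def crop(n,x0,y0,w,h,s,out):
    im=imaging.grab_frame(n)[:,:,::-1]
    cv2.imwrite(out,cv2.resize(im[y0:y0+h,x0:x0+w],None,fx=s,fy=s,interpolation=cv2.INTER_CUBIC)); return im
E
python3 - <<'E'
from h import *
im=cv2.imread('pics/top0.png')
cv2.imwrite('pics/a.png',cv2.resize(im[145:250,205:325],None,fx=5,fy=5,interpolation=2))
cv2.imwrite('pics/b.png',cv2.resize(im[125:225,360:420],None,fx=5,fy=5,interpolation=2))
im=cv2.imread('pics/scene0.png')
cv2.imwrite('pics/c.png',cv2.resize(im[180:280,300:430],None,fx=6,fy=6,interpolation=2))
E
```

```text
(no output)
```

View pics/a.png

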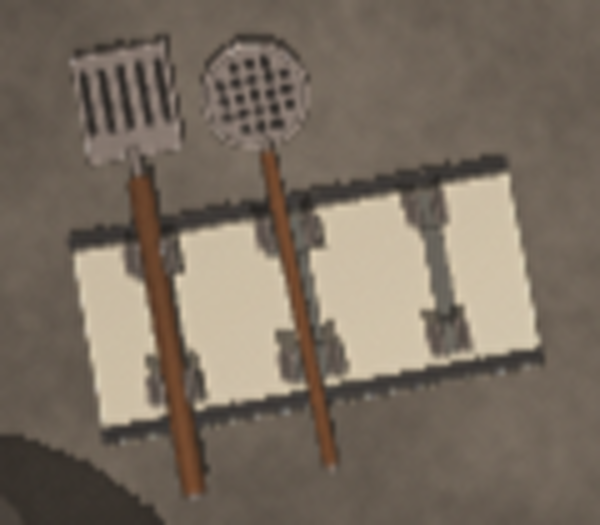

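View pics/b.png

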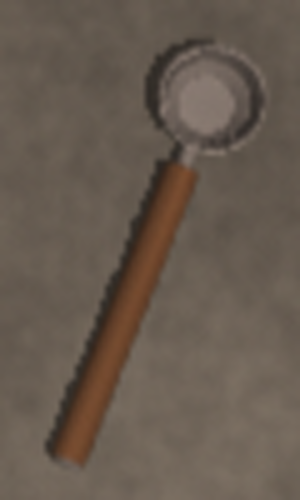

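View pics/c.png

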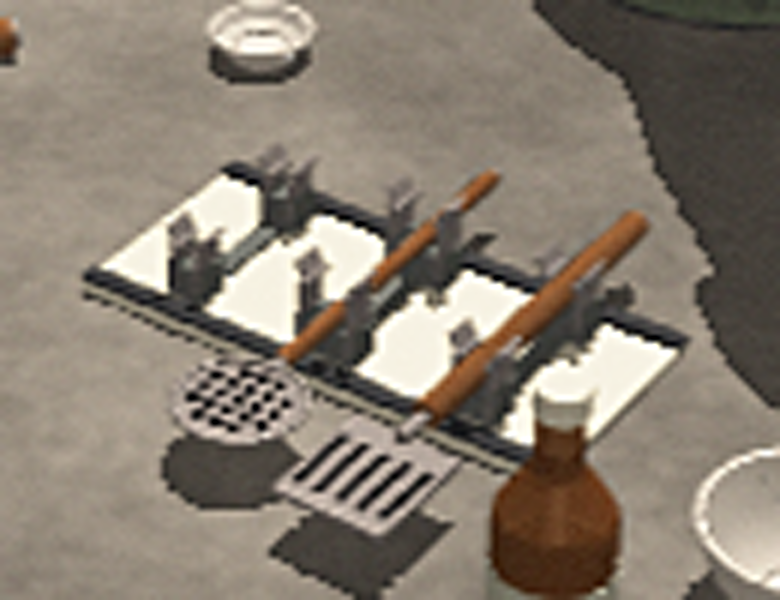

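The dark bands at the far and near edges belong to the plate. The plate corners in the zoomed view are about (68,235), (505,158), (543,358) and (103,440). Next I'll measure with masks.

```bash
cat > meas.py <<'E'
from h import *
def brown(im,x0,y0,x1,y1):
    hsv=cv2.cvtColor(im,cv2.COLOR_BGR2HSV)
    m=((hsv[:,:,0]<15)&(hsv[:,:,1]>110)&(hsv[:,:,2]>50)).astype(np.uint8)
    k=np.zeros_like(m);k[y0:y1,x0:x1]=1; m*=k
    n,l,s,c=cv2.connectedComponentsWithStats(m,connectivity=8)
    out=[]
    for i in range(1,n):
        if s[i,4]>15:
            yy,xx=np.nonzero(l==i); out.append(np.c_[xx,yy])
    return out
def axis(n,pix,z):
    P=onz(n,pix,z)[:,:2]; c=P.mean(0); u,s,vt=np.linalg.svd(P-c); d=vt[0]; d*=np.sign(d[0])
    t=(P-c)@d; q=(P-c)@np.array([-d[1],d[0]])
    tm=(t.max()+t.min())/2
    return c+d*tm,d,t.max()-t.min(),q.max()-q.min(),np.arctan2(d[1],d[0]),np.c_[t-tm,q]
E
python3 - <<'E'
from meas import *
im=cv2.imread('pics/top0.png')
for nm,box,z in(("rackhandles",(215,150,320,250),.037),("ladle",(360,140,420,225),.013)):
    for p in brown(im,*box):
        m,d,L,W,a,_=axis('top',p,z); print(nm,p.mean(0),'mid',m.round(4),'L',L.round(4),'W',W.round(4),'ang',a.round(4))
g=cv2.cvtColor(im,cv2.COLOR_BGR2GRAY)
hsv=cv2.cvtColor(im,cv2.COLOR_BGR2HSV)
wm=((g>140)).astype(np.uint8); k=np.zeros_like(wm);k[170:240,215:318]=1;wm*=k
pts=np.argwhere(wm)[:,::-1]
P=onz('top',pts,.008)[:,:2].astype(np.float32)
r=cv2.minAreaRect(P*1000);print('white',r)
# plate by corners from eye
c=np.array([[68,235],[505,158],[543,358],[103,440]]); c=(c+.5)/5-.5+[205,145]
Q=onz('top',c,.008)[:,:2];print(Q.round(4),np.linalg.norm(np.roll(Q,-1,0)-Q,axis=1),Q.mean(0))
e=Q[1]-Q[0];print('ang',np.arctan2(e[0],-e[1]) , np.arctan2(*(Q[2]-Q[3])[[0]],-(Q[2]-Q[3])[1]))
E
```

```text
rackhandles [264.49122807 206.74269006] mid [0.4992 0.1611] L 0.2146 W 0.0096 ang 0.2159
rackhandles [237.91512915 212.03321033] mid [0.4806 0.2516] L 0.2191 W 0.0156 ang 0.1926
ladle [384.51860465 187.16046512] mid [ 0.5716 -0.2541] L 0.2196 W 0.024 ang -0.3722
white ((540.92138671875, 165.7931365966797), (194.348876953125, 308.6733093261719), 10.604570388793945)
[[ 0.5503  0.326 ]
 [ 0.6072  0.0219]
 [ 0.4676 -0.0061]
 [ 0.4078  0.2987]] [0.30939617 0.14242531 0.31062275 0.14499174] [0.50823617 0.16009908]
ang 0.18526118551749773 0.19355534763125498
```

Run:
```python
from meas import *
im=cv2.imread('pics/top0.png')
cv2.imwrite('pics/d.png',cv2.resize(im[175:225,250:315],None,fx=12,fy=12,interpolation=0))
im=cv2.imread('pics/scene0.png')
cv2.imwrite('pics/e.png',cv2.resize(im[200:250,312:380],None,fx=11,fy=11,interpolation=0))
```

```text
(no output)
```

View pics/d.png

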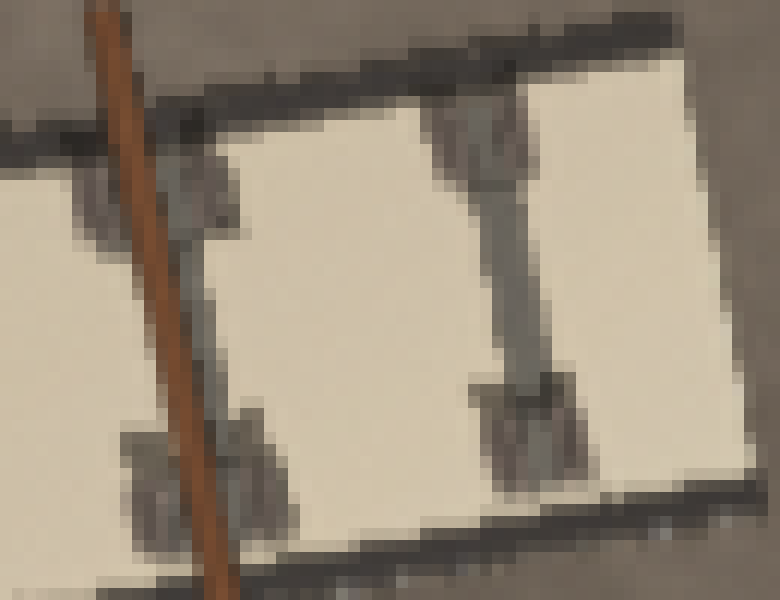

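View pics/e.png

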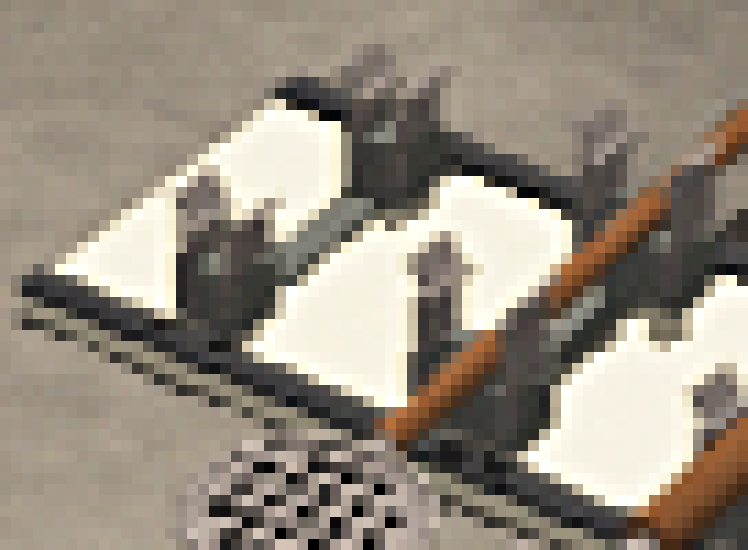

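Run:
```python
from meas import *
th=0.192; ex=np.array([np.cos(th),np.sin(th)]); ey=np.array([-ex[1],ex[0]])
f=lambda p:(np.array(p,float))/12+np.array([250,175])-.5
def rk(n,p,z):
    q=onz(n,p,z)[0,:2]; return q,(q@ex).round(4),(q@ey).round(4)
print('near face near clip(-56)',rk('top',f([548,495]),.008))
print('far clip inner(+34)',rk('top',f([490,190]),.008))
print('near clip inner top (-34)',[rk('top',f([520,372]),z) for z in(.03,.0525)])
print('saddle near',rk('top',f([540,445]),.03),'far',rk('top',f([488,130]),.03))
print('bar',rk('top',f([503,230]),.011),rk('top',f([525,340]),.011))
for a in ([430,150],[535,150],[483,440],[585,440]): print('jaw',rk('top',f(a),.05)[1:])
for a in ([75,180],[235,180],[128,500],[290,500]): print('wjaw',rk('top',f(a),.055)[1:])
print('wbar right edge',rk('top',f([210,300]),.011)[1:])
g=lambda p:(np.array(p,float))/11+np.array([312,200])-.5
print('scene saddles',rk('scene',g([225,245]),.03),rk('scene',g([390,135]),.03))
for nm,q in(('turn',(.4806,.2516)),('skim',(.4992,.1611)),('corn',(.5082,.1601))): print(nm,np.dot(q,ex),np.dot(q,ey))
```

```text
near face near clip(-56) (array([0.46857568, 0.05668109]), np.float64(0.4708), np.float64(-0.0338))
far clip inner(+34) (array([0.55714418, 0.07461512]), np.float64(0.5611), np.float64(-0.0331))
near clip inner top (-34) [(array([0.50323498, 0.0641887 ]), np.float64(0.5062), np.float64(-0.033)), (array([0.50222869, 0.06311405]), np.float64(0.505), np.float64(-0.0339))]
saddle near (array([0.48235976, 0.05820573]), np.float64(0.4846), np.float64(-0.0349)) far (array([0.5727401 , 0.07423176]), np.float64(0.5764), np.float64(-0.0364))
bar (array([0.54530597, 0.070536  ]), np.float64(0.5487), np.float64(-0.0348)) (array([0.51338869, 0.06376049]), np.float64(0.5161), np.float64(-0.0354))
jaw (np.float64(0.5718), np.float64(-0.02))
jaw (np.float64(0.5664), np.float64(-0.0492))
jaw (np.float64(0.4881), np.float64(-0.0201))
jaw (np.float64(0.4829), np.float64(-0.0484))
wjaw (np.float64(0.5812), np.float64(0.0799))
wjaw (np.float64(0.573), np.float64(0.0355))
wjaw (np.float64(0.4894), np.float64(0.081))
wjaw (np.float64(0.4811), np.float64(0.0362))
wbar right edge (np.float64(0.5441), np.float64(0.0524))
scene saddles (array([0.56820542, 0.07995938]), np.float64(0.573), np.float64(-0.0299)) (array([0.48868195, 0.07035184]), np.float64(0.4931), np.float64(-0.0242))
turn 0.519779707590378 0.15526743244241908
skim 0.5207684858268186 0.06288111139000821
corn 0.5294122842845407 0.060182084116659304
```

```bash
cat > plan.py <<'E'
from meas import *
TH=0.192; ex=np.array([np.cos(TH),np.sin(TH)]); ey=np.array([-ex[1],ex[0]])
def plan(u,v,z,hang,raw=False):
    """target TCP at rack coords (or world if raw); hang = handle angle in world"""
    s=sensors.observe(); R=Ro.from_euler('xyz',s['tool_rot']).as_matrix()
    p=np.array([u,v]) if raw else u*ex+v*ey
    d=R.T@(np.r_[p,z]-s['position'])*100
    y=R[:,1]; cur=np.arctan2(y[1],y[0]); want=hang+np.pi/2
    dl=(want-cur+np.pi/2)%np.pi-np.pi/2   # world ccw turn
    tw=dl*np.sign(R[2,0])
    print('t',round(float(s['clock']),2),'pos',s['position'].round(4),'down',R[2,0].round(4),'target',p.round(4),'d cm',d.round(2),'twist',round(float(tw),3),'q7',s['qpos'][6].round(2),'w',round(float(s['grip_width']),4),'F',s['force'].round(1))
E
python3 - <<'E'
from plan import *
plan(.529,.063,.15,.216)
im=cv2.imread('pics/scene0.png')
for box,z in(((340,200,415,260),.037),((230,170,310,210),.013)):
    for p in brown(im,*box):
        m,d,L,W,a,_=axis('scene',p,z); print(p.mean(0),m.round(4),m@ex,m@ey,L,W,a)
E
```

```text
t 0.1 pos [0.1726 0.6004 0.2388] down -1.0 target [0.5073 0.1628] d cm [  8.92 -32.81  44.25] twist -0.496 q7 -0.11 w 0.0849 F [-0.4  0.1 -0.6]
[379.2 211. ] [0.4138 0.1517] 0.43512582488947665 0.06999767397160987 0.036794444590363004 0.011827526832272776 0.2668861919642273
[388.0430622  232.40669856] [0.4777 0.2566] 0.5178654439790412 0.16076716232430271 0.2335297136889904 0.02075234427073631 0.20248440073018859
[366.95238095 221.92857143] [0.4933 0.1697] 0.5166367436766529 0.07247315748877986 0.07246616318080121 0.011644865691709083 0.274129532669771
[351.74418605 235.13953488] [0.5784 0.1876] 0.6035814350361108 0.07374658467508315 0.0608097031717114 0.013538708583443897 0.2515435251792944
[392.25882353 255.67058824] [0.5619 0.347 ] 0.6177495760552915 0.23339361679553433 0.046550426910311235 0.041335117528013804 0.6247634221752031
[273.44751381 191.11049724] [ 0.5731 -0.2434] 0.516114155882273 -0.34825723586677726 0.22466785049973387 0.04836096789753841 -0.36055071057658794
```

>>> arm_command(
  commands=[
    {"dx": 0,"dy": -2.3,"dz": 3.2,"twist": -0.05},
    {"dx": 0,"dy": -4.7,"dz": 6.3,"twist": -0.1},
    {"dx": 1,"dy": -7,"dz": 9.5,"twist": -0.15},
    {"dx": 2,"dy": -9.4,"dz": 12.6,"twist": -0.2},
    {"dx": 3,"dy": -11.7,"dz": 15.8,"twist": -0.25},
    {"dx": 4,"dy": -14,"dz": 19,"twist": -0.3},
    {"dx": 5,"dy": -16.4,"dz": 22.1,"twist": -0.35},
    {"dx": 6,"dy": -18.7,"dz": 25.3,"twist": -0.4},
    {"dx": 7,"dy": -21,"dz": 28.4,"twist": -0.45},
    {"dx": 7.5,"dy": -23.4,"dz": 31.6,"twist": -0.5},
    {"dx": 8,"dy": -26.5,"dz": 35.5,"twist": -0.5},
    {"dx": 8.5,"dy": -29,"dz": 39,"twist": -0.5},
  ],
  grip=-1,
)

```text
clock: 1.1
position: [0.4617, 0.2198, 0.1549]
tool_rot: [-2.327, 1.569, -2.106]
force: [1.1, 0.4, -0.2]
grip_width: 0.0848
```

Run:
```python
from plan import *
plan(.529,.064,.15,.2)
```

```text
t 1.1 pos [0.4617 0.2198 0.1549] down -1.0 target [0.5071 0.1638] d cm [ 0.49 -6.46  3.2 ] twist 0.021 q7 1.18 w 0.0848 F [ 1.1  0.4 -0.2]
```

>>> arm_command(
  commands=[
    {"dx": 0.5,"dy": -3.5,"dz": 1.7,"twist": 0.02},
    {"dx": 0.5,"dy": -6.5,"dz": 3.2,"twist": 0.02},
    {"dx": 0.5,"dy": -6.5,"dz": 3.2,"twist": 0.02},
    {"dx": 0.5,"dy": -6.5,"dz": 3.2,"twist": 0.02},
    {"dx": 0.5,"dy": -6.5,"dz": 3.2,"twist": 0.02},
  ],
)

```text
clock: 1.52
position: [0.5068, 0.1636, 0.1497]
tool_rot: [-2.674, 1.569, -2.474]
force: [-0.6, 0.7, 0.9]
grip_width: 0.0855
```

Run:
```python
from plan import *
plan(.529,.064,.15,.2)
s=sensors.observe();p=s['position'];R=Ro.from_euler('xyz',s['tool_rot']).as_matrix()
y=R[:,1]
for n,b,o,k in(('top',(205,145,120,105),'pics/t1.png',5),('scene',(300,130,130,130),'pics/s1.png',4)):
    im=crop(n,*b,k,o)
    cv2.imwrite('pics/'+n+'1full.png',im)
    # mark the expected tip centre and fingers at inner faces when open (tips 13 mm back)
    pts=np.array([p, p-[0,0,0],])
    print(n,((proj(n,p)-b[:2]+.5)*k).round(1),((proj(n,np.array([p+y*.0425,p-y*.0425])+[0,0,.005])-b[:2]+.5)*k).round(1))
```

```text
t 1.52 pos [0.5068 0.1636 0.1497] down -1.0 target [0.5071 0.1638] d cm [-0.03  0.01  0.03] twist 0.001 q7 1.3 w 0.0855 F [-0.6  0.7  0.9]
top [[276.9 289.4]] [[210.1 301.7]
 [341.7 276.4]]
scene [[253.9 259.8]] [[298.9 270.4]
 [210.4 239. ]]
```

View pics/t1.png

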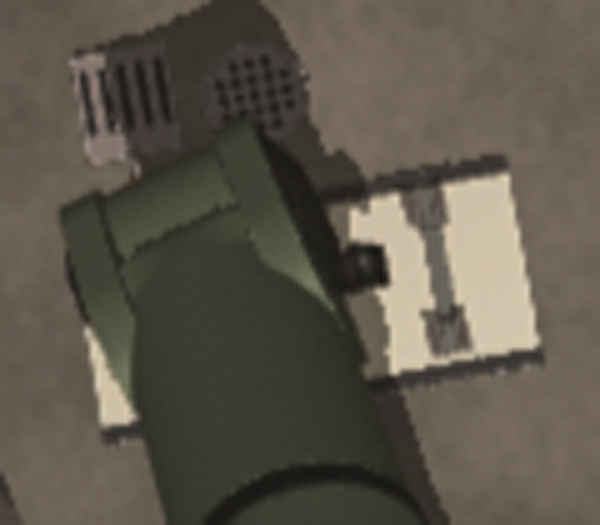

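View pics/s1.png

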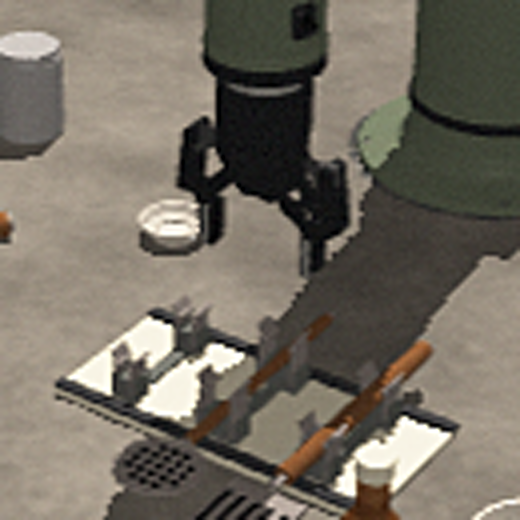

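The scene view shows the fingers at (217,242) and (303,270), about 1 px right of where I projected them. That bias explains the y offset between the two views, so I'll trust the top view. Now descending over the skimmer.

>>> arm_command(
  commands=[
    {"dx": 3,"dy": -0.1},
    {"dx": 6,"dy": -0.1},
    {"dx": 8.5,"dy": -0.1},
    {"dx": 10.5,"dy": -0.1},
    {"dx": 11.5,"dy": -0.1},
    {"dx": 12.1,"dy": -0.1},
    {"dx": 12.1,"dy": -0.1},
    {"dx": 12.1,"dy": -0.1},
  ],
  grip=-1,
)

```text
validation failed for argument at $.co...
```

>>> arm_command(
  commands=[
    {"dx": 0},
    {"dx": 0},
    {"dx": 0},
    {"dx": 0},
    {"dx": 0},
    {"dx": 0},
    {"dx": 0},
    {"dx": 0},
    {"dx": 0},
    {"dx": 0},
  ],
  grip=1,
  squeeze=60,
)

```text
validation failed for argument at $.co...
```

>>> arm_command(
  commands=[
    {"dx": 3,"dy": -0.1,"dz": 0,"twist": 0},
    {"dx": 6,"dy": -0.1,"dz": 0,"twist": 0},
    {"dx": 8.5,"dy": -0.1,"dz": 0,"twist": 0},
    {"dx": 10.5,"dy": -0.1,"dz": 0,"twist": 0},
    {"dx": 11.5,"dy": -0.1,"dz": 0,"twist": 0},
    {"dx": 12.1,"dy": -0.1,"dz": 0,"twist": 0},
    {"dx": 12.1,"dy": -0.1,"dz": 0,"twist": 0},
    {"dx": 12.1,"dy": -0.1,"dz": 0,"twist": 0},
  ],
  grip=-1,
)

```text
clock: 2.28
position: [0.5069, 0.1638, 0.0296]
tool_rot: [-2.323, 1.57, -2.12]
force: [0.1, -0.1, -1.1]
grip_width: 0.0854
```

>>> arm_command(
  commands=[
    {"dx": 0,"dy": 0,"dz": 0,"twist": 0},
    {"dx": 0,"dy": 0,"dz": 0,"twist": 0},
    {"dx": 0,"dy": 0,"dz": 0,"twist": 0},
    {"dx": 0,"dy": 0,"dz": 0,"twist": 0},
    {"dx": 0,"dy": 0,"dz": 0,"twist": 0},
    {"dx": 0,"dy": 0,"dz": 0,"twist": 0},
    {"dx": 0,"dy": 0,"dz": 0,"twist": 0},
    {"dx": 0,"dy": 0,"dz": 0,"twist": 0},
    {"dx": 0,"dy": 0,"dz": 0,"twist": 0},
    {"dx": 0,"dy": 0,"dz": 0,"twist": 0},
  ],
  grip=1,
  squeeze=60,
)

```text
clock: 3.12
position: [0.5069, 0.1638, 0.0298]
tool_rot: [-2.136, 1.57, -1.933]
force: [-1.7, -0.6, 5.1]
grip_width: 0.0088
```

Run:
```python
from plan import *
plan(.529,.063,.13,.192)
plan(.529,-.035,.13,.192)
```

```text
t 3.12 pos [0.5069 0.1638 0.0298] down -1.0 target [0.5073 0.1628] d cm [-1.002e+01 -1.100e-01  1.000e-02] twist 0.011 q7 1.28 w 0.0088 F [-1.7 -0.6  5.1]
t 3.12 pos [0.5069 0.1638 0.0298] down -1.0 target [0.526  0.0666] d cm [-10.01  -9.91  -0.1 ] twist 0.011 q7 1.28 w 0.0088 F [-1.7 -0.6  5.1]
```

>>> arm_command(
  commands=[
    {"dx": -0.5,"dy": 0,"dz": 0,"twist": 0},
    {"dx": -1.5,"dy": 0,"dz": 0,"twist": 0},
    {"dx": -3,"dy": 0,"dz": 0,"twist": 0},
    {"dx": -5,"dy": 0,"dz": 0,"twist": 0},
    {"dx": -6,"dy": 0,"dz": 0,"twist": 0},
    {"dx": -6,"dy": 0,"dz": 0,"twist": 0},
    {"dx": -6,"dy": -2,"dz": 0,"twist": 0.01},
    {"dx": -6,"dy": -5,"dz": 0,"twist": 0.01},
    {"dx": -6,"dy": -8,"dz": 0,"twist": 0.01},
    {"dx": -6,"dy": -9.9,"dz": -0.1,"twist": 0.01},
    {"dx": -6,"dy": -9.9,"dz": -0.1,"twist": 0.01},
    {"dx": -6,"dy": -9.9,"dz": -0.1,"twist": 0.01},
  ],
)

```text
clock: 4.12
position: [0.5258, 0.0656, 0.0893]
tool_rot: [-2.607, 1.57, -2.416]
force: [-0.4, 0.7, -1.7]
grip_width: 0.009
```

Run:
```python
from plan import *
plan(.529,-.035,.04,.192)
for n,b,o,k in(('top',(205,145,120,105),'pics/t2.png',5),('scene',(280,140,130,130),'pics/s2.png',6)):
    im=crop(n,*b,k,o); cv2.imwrite('pics/'+n+'2full.png',im)
```

```text
t 4.12 pos [0.5258 0.0656 0.0893] down -1.0 target [0.526  0.0666] d cm [4.93 0.09 0.04] twist -0.001 q7 1.46 w 0.009 F [-0.4  0.7 -1.7]
```

View pics/t2.png

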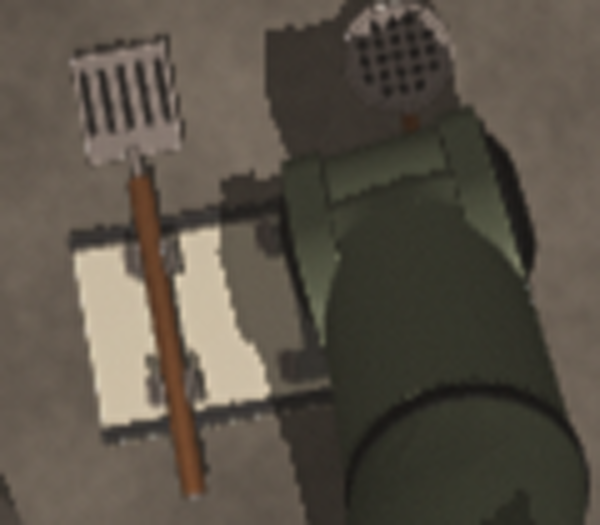

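View pics/s2.png

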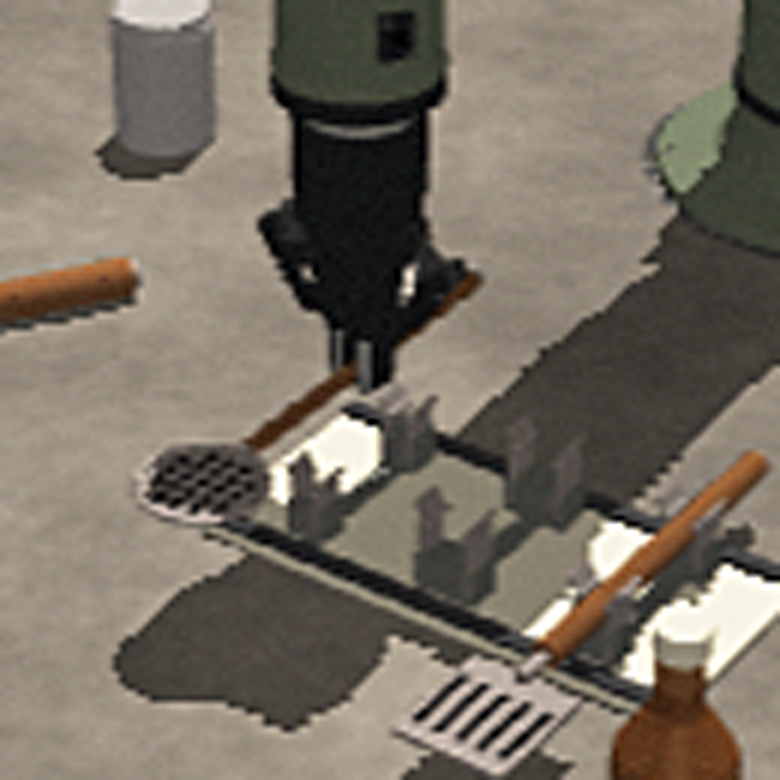

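The skimmer is held. Its disc is at (400,58) in the top crop and (205,482) in the scene crop, and the tail is at (475,280) in the scene crop. I'll triangulate to get the tilt.

```bash
cat >> plan.py <<'E'
def tri(pt,ps):
    o1,d1=ray('top',pt);o2,d2=ray('scene',ps);d1=d1[0]/np.linalg.norm(d1);d2=d2[0]/np.linalg.norm(d2)
    A=np.c_[d1,-d2];s=np.linalg.lstsq(A,o2-o1,rcond=None)[0]
    a,b=o1+d1*s[0],o2+d2*s[1]; return (a+b)/2,np.linalg.norm(a-b)
E
python3 - <<'E'
from plan import *
pt=np.array([400,58.])/5+[205,145]-.5; ps=np.array([203,482.])/6+[280,140]-.5
P,e=tri(pt,ps);print('head',P,e,P[:2]@ex,P[:2]@ey)
for z in (.085,.095,.1,.105):
  q=onz('scene',np.array([[203,482],[478,278],[250,446],[345,375]])/6+[280,140]-.5,z)[:,:2]
  print(z,np.c_[q@ex,q@ey].round(4).tolist(),'top head',onz('top',pt,z)[0,:2]@np.c_[ex,ey])
# ref: turner blade height test with pics0: blade centre z~.0385
pt=np.array([128,100.])/5+[205,145]-.5; ps=np.array([370,475.])/6+[300,180]-.5
P,e=tri(pt,ps);print('turner blade ref',P,e)
pt=np.array([257,93.])/5+[205,145]-.5; ps=np.array([238,398.])/6+[300,180]-.5
P,e=tri(pt,ps);print('skimmer head start ref',P,e)
E
```

```text
head [0.66329424 0.09289043 0.08892005] 0.005178703725678051 0.6688314974977249 -0.03538795456473776
0.085 [[0.663, -0.0369], [0.3987, -0.0378], [0.6206, -0.0377], [0.5318, -0.0383]] top head [ 0.67103991 -0.03729682]
0.095 [[0.6744, -0.0274], [0.4129, -0.0284], [0.6324, -0.0283], [0.5446, -0.0289]] top head [ 0.66945307 -0.03766666]
0.1 [[0.68, -0.0227], [0.4199, -0.0236], [0.6383, -0.0236], [0.5509, -0.0242]] top head [ 0.66865966 -0.03785158]
0.105 [[0.6857, -0.018], [0.427, -0.0189], [0.6442, -0.0189], [0.5573, -0.0195]] top head [ 0.66786624 -0.0380365 ]
turner blade ref [0.64004208 0.28529947 0.02969989] 0.008033916758149197
skimmer head start ref [0.64623805 0.19520565 0.0322162 ] 0.00575150932249666
```

>>> arm_command(
  commands=[
    {"dx": 1.5,"dy": 0.1,"dz": 0,"twist": 0},
    {"dx": 3,"dy": 0.1,"dz": 0,"twist": 0},
    {"dx": 4.2,"dy": 0.1,"dz": 0,"twist": 0},
    {"dx": 4.7,"dy": 0.1,"dz": 0,"twist": 0},
    {"dx": 4.7,"dy": 0.1,"dz": 0,"twist": 0},
    {"dx": 4.7,"dy": 0.1,"dz": 0,"twist": 0},
  ],
  squeeze=100,
)

```text
clock: 4.72
position: [0.5254, 0.0688, 0.0426]
tool_rot: [3.091, 1.57, -2.998]
force: [1.0, -0.5, -1.5]
grip_width: 0.0074
```

>>> arm_command(
  commands=[
    {"dx": 0.2,"dy": 0,"dz": 0,"twist": 0},
    {"dx": 0.4,"dy": 0,"dz": 0,"twist": 0},
    {"dx": 0.6,"dy": 0,"dz": 0,"twist": 0},
    {"dx": 0.8,"dy": 0,"dz": 0,"twist": 0},
    {"dx": 0.8,"dy": 0,"dz": 0,"twist": 0},
  ],
)

```text
clock: 5.13
position: [0.5255, 0.0686, 0.0344]
tool_rot: [-3.112, 1.57, -2.918]
force: [2.0, -1.5, -3.3]
grip_width: 0.0076
```

Run:
```python
from plan import *
plan(.529,-.035,.0295,.192)
```

```text
t 5.13 pos [0.5255 0.0686 0.0344] down -1.0 target [0.526  0.0666] d cm [ 0.49 -0.21  0.01] twist 0.002 q7 1.44 w 0.0076 F [ 2.  -1.5 -3.3]
```

>>> arm_command(
  commands=[
    {"dx": 0,"dy": -0.2,"dz": 0,"twist": 0},
    {"dx": 0.2,"dy": -0.2,"dz": 0,"twist": 0},
    {"dx": 0.4,"dy": -0.2,"dz": 0,"twist": 0},
    {"dx": 0.6,"dy": -0.2,"dz": 0,"twist": 0},
    {"dx": 0.6,"dy": -0.2,"dz": 0,"twist": 0},
    {"dx": 0.6,"dy": -0.2,"dz": 0,"twist": 0},
  ],
)

```text
clock: 5.63
position: [0.5259, 0.067, 0.0296]
tool_rot: [2.816, 1.57, 3.01]
force: [-11.6, 1.2, 36.0]
grip_width: 0.0073
```

Run:
```python
from plan import *
plan(.529,-.035,.0295,.192)
for n,b,o,k in(('top',(205,145,120,105),'pics/t3.png',5),('scene',(280,140,130,130),'pics/s3.png',6)):
    im=crop(n,*b,k,o); cv2.imwrite('pics/'+n+'3full.png',im)
```

```text
t 5.63 pos [0.5259 0.067  0.0296] down -1.0 target [0.526  0.0666] d cm [ 0.01 -0.04 -0.  ] twist 0.002 q7 1.45 w 0.0073 F [-11.6   1.2  36. ]
```

View pics/s3.png

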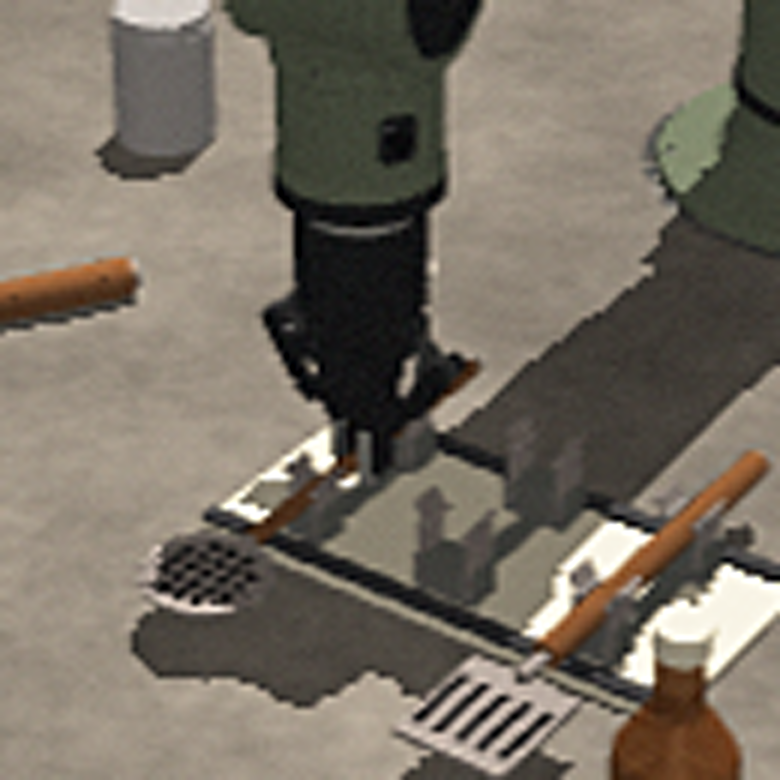

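The skimmer looks seated: the press force rose to 36 N at the home height. Releasing and retreating.

>>> arm_command(
  commands=[
    {"dx": 0,"dy": 0,"dz": 0,"twist": 0},
    {"dx": 0,"dy": 0,"dz": 0,"twist": 0},
    {"dx": 0,"dy": 0,"dz": 0,"twist": 0},
    {"dx": 0,"dy": 0,"dz": 0,"twist": 0},
    {"dx": 0,"dy": 0,"dz": 0,"twist": 0},
    {"dx": -1.5,"dy": 0,"dz": 0,"twist": 0},
    {"dx": -4,"dy": 0,"dz": 0,"twist": 0},
    {"dx": -8,"dy": 0,"dz": 0,"twist": 0},
    {"dx": -12,"dy": 0,"dz": 0,"twist": 0},
    {"dx": -12,"dy": -4,"dz": 0,"twist": 0},
    {"dx": -12,"dy": -8,"dz": 0,"twist": 0},
    {"dx": -12,"dy": -12,"dz": 0,"twist": 0},
  ],
  grip=-1,
)

```text
clock: 6.73
position: [0.5495, -0.0519, 0.1504]
tool_rot: [-0.163, 1.57, 0.032]
force: [0.7, 0.7, -0.8]
grip_width: 0.0851
```

Run:
```python
from plan import *
plan(.575,-.2554,.15,-.372,raw=True)
plan(.575,-.2554,.012,-.372,raw=True)
for n,b,o,k in(('top',(205,145,120,105),'pics/t4.png',5),('scene',(280,140,130,130),'pics/s4.png',6)):
    im=crop(n,*b,k,o); cv2.imwrite('pics/'+n+'4full.png',im)
    if n=='top':
        for p in brown(im,215,150,320,250):
            m,d,L,W,a,_=axis('top',p,.036); print(m.round(4),m@ex,m@ey,L,W,a)
```

```text
t 6.73 pos [ 0.5495 -0.0519  0.1504] down -1.0 target [ 0.575  -0.2554] d cm [  0.04 -20.45  -1.45] twist 0.568 q7 1.7 w 0.0851 F [ 0.7  0.7 -0.8]
t 6.73 pos [ 0.5495 -0.0519  0.1504] down -1.0 target [ 0.575  -0.2554] d cm [ 13.84 -20.45  -1.47] twist 0.568 q7 1.7 w 0.0851 F [ 0.7  0.7 -0.8]
[0.5206 0.0647] 0.5233875474971681 -0.03580431705827075 0.2142556628788042 0.00994002118001689 0.19840587556569417
[0.4806 0.2518] 0.5198138064417286 0.1554207640744368 0.2192153401386194 0.015362324523104777 0.19313044481280192
```

View pics/t4.png

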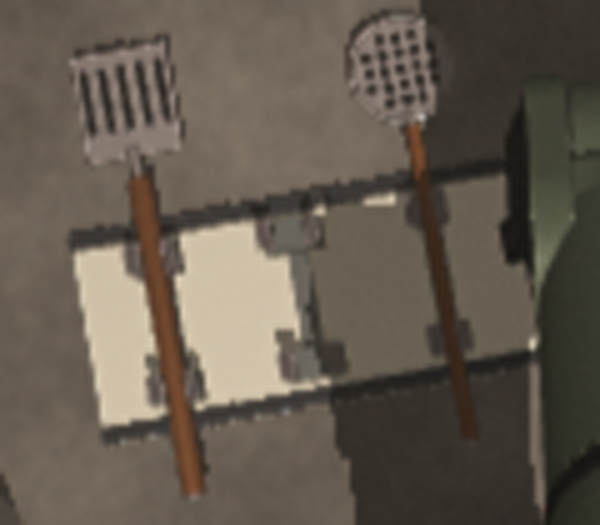

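View pics/s4.png

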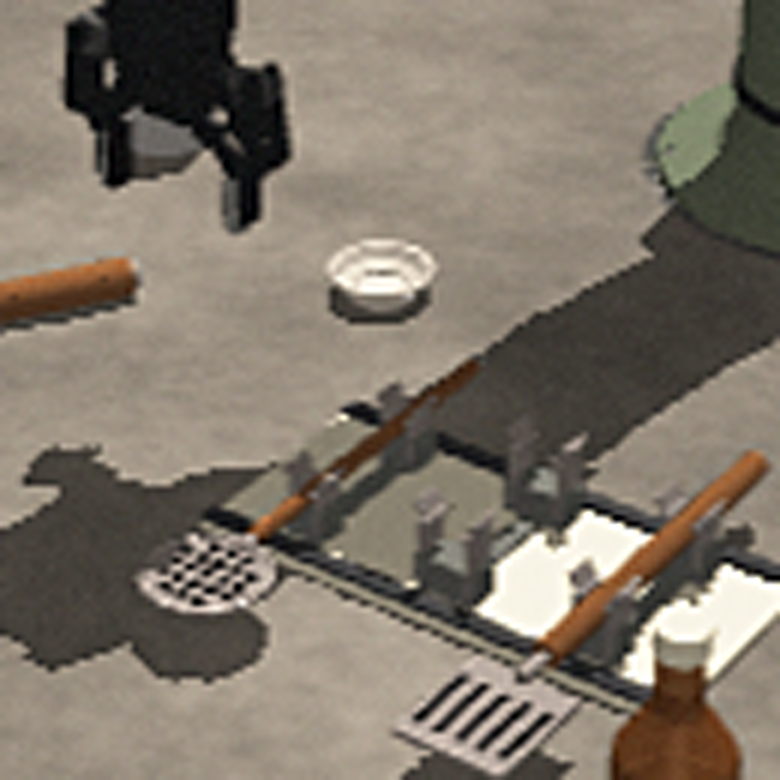

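Skimmer check: it sits 191 mm from the turner (190 expected) at an angle of 0.198 rad, under the jaw lips. Next, the ladle.

>>> arm_command(
  commands=[
    {"dx": 0,"dy": -2.5,"dz": -0.2,"twist": 0.08},
    {"dx": 0,"dy": -5.5,"dz": -0.4,"twist": 0.18},
    {"dx": 0,"dy": -9,"dz": -0.7,"twist": 0.28},
    {"dx": 0,"dy": -12.5,"dz": -1,"twist": 0.38},
    {"dx": 0,"dy": -16,"dz": -1.2,"twist": 0.48},
    {"dx": 0,"dy": -19,"dz": -1.4,"twist": 0.57},
    {"dx": 0,"dy": -20.4,"dz": -1.5,"twist": 0.57},
    {"dx": 3,"dy": -20.4,"dz": -1.5,"twist": 0.57},
    {"dx": 6,"dy": -20.4,"dz": -1.5,"twist": 0.57},
    {"dx": 8,"dy": -20.4,"dz": -1.5,"twist": 0.57},
    {"dx": 8,"dy": -20.4,"dz": -1.5,"twist": 0.57},
  ],
)

```text
clock: 7.75
position: [0.5704, -0.2599, 0.0661]
tool_rot: [-2.709, 1.565, -3.091]
force: [0.3, 0.4, -0.6]
grip_width: 0.0855
```

Run:
```python
from plan import *
plan(.575,-.2554,.012,-.372,raw=True)
crop('scene',190,100,130,130,5,'pics/s5.png')
```

```text
t 7.75 pos [ 0.5704 -0.2599  0.0661] down -1.0 target [ 0.575  -0.2554] d cm [5.41 0.61 0.29] twist -0.01 q7 1.59 w 0.0855 F [ 0.3  0.4 -0.6]
```

View pics/s5.png

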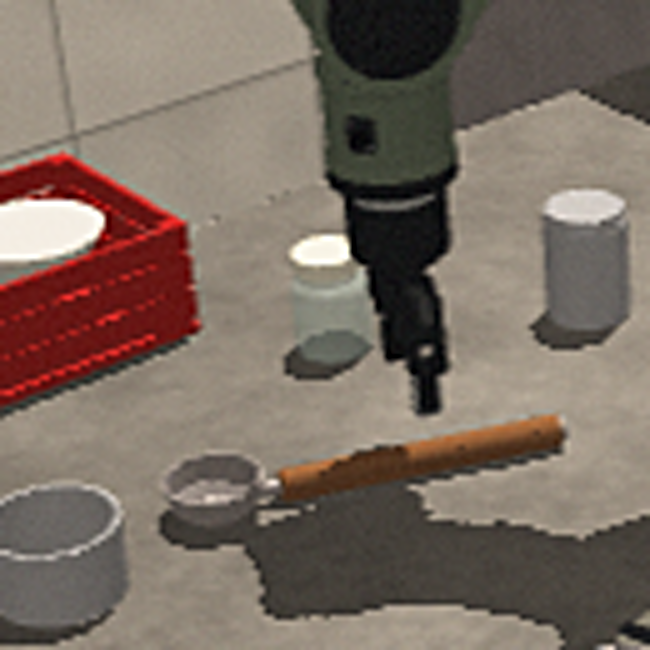

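>>> arm_command(
  commands=[
    {"dx": 0,"dy": 0.6,"dz": 0.3,"twist": -0.01},
    {"dx": 0,"dy": 0.6,"dz": 0.3,"twist": -0.01},
    {"dx": 0,"dy": 0.6,"dz": 0.3,"twist": -0.01},
    {"dx": 2,"dy": 0.6,"dz": 0.3,"twist": -0.01},
    {"dx": 4,"dy": 0.6,"dz": 0.3,"twist": -0.01},
    {"dx": 5,"dy": 0.6,"dz": 0.3,"twist": -0.01},
    {"dx": 5.4,"dy": 0.6,"dz": 0.3,"twist": -0.01},
    {"dx": 5.4,"dy": 0.6,"dz": 0.3,"twist": -0.01},
    {"dx": 5.4,"dy": 0.6,"dz": 0.3,"twist": -0.01},
  ],
)

```text
clock: 8.55
position: [0.5767, -0.2563, 0.0154]
tool_rot: [-2.188, 1.568, -2.56]
force: [0.2, -0.8, 0.7]
grip_width: 0.0854
```

Run:
```python
from plan import *
plan(.575,-.2554,.012,-.372,raw=True)
crop('scene',190,100,130,130,5,'pics/s6.png')
```

```text
t 8.55 pos [ 0.5767 -0.2563  0.0154] down -1.0 target [ 0.575  -0.2554] d cm [ 0.34  0.02 -0.19] twist -0.001 q7 1.59 w 0.0854 F [ 0.2 -0.8  0.7]
```

View pics/s6.png

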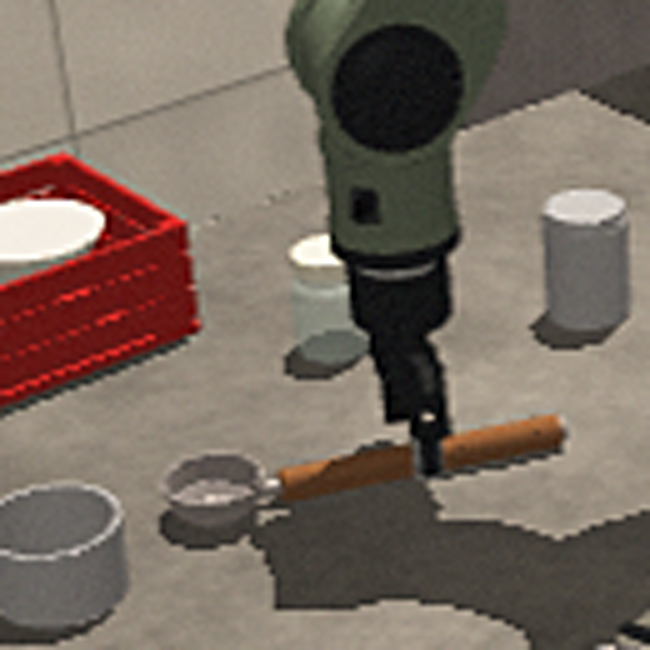

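The near finger is in front of the handle at about (428,460), near its middle. Lowering 3 mm and closing.

>>> arm_command(
  commands=[
    {"dx": 0.3,"dy": 0,"dz": 0,"twist": 0},
    {"dx": 0.3,"dy": 0,"dz": 0,"twist": 0},
    {"dx": 0.3,"dy": 0,"dz": 0,"twist": 0},
    {"dx": 0.3,"dy": 0,"dz": 0,"twist": 0},
    {"dx": 0.3,"dy": 0,"dz": 0,"twist": 0},
    {"dx": 0.3,"dy": 0,"dz": 0,"twist": 0},
    {"dx": 0.3,"dy": 0,"dz": 0,"twist": 0},
    {"dx": 0.3,"dy": 0,"dz": 0,"twist": 0},
    {"dx": 0.3,"dy": 0,"dz": 0,"twist": 0},
    {"dx": 0.3,"dy": 0,"dz": 0,"twist": 0},
  ],
  grip=1,
  squeeze=100,
)

```text
clock: 9.43
position: [0.5769, -0.2564, 0.0132]
tool_rot: [-1.941, 1.568, -2.314]
force: [-3.6, 2.3, 10.5]
grip_width: 0.0228
```

>>> arm_command(
  commands=[
    {"dx": -0.5,"dy": 0,"dz": 0,"twist": 0},
    {"dx": -1.5,"dy": 0,"dz": 0,"twist": 0},
    {"dx": -3.5,"dy": 0,"dz": 0,"twist": 0},
    {"dx": -6,"dy": 0,"dz": 0,"twist": 0},
    {"dx": -9,"dy": 0,"dz": 0,"twist": 0},
    {"dx": -12,"dy": 0,"dz": 0,"twist": 0},
    {"dx": -12,"dy": 0,"dz": 0,"twist": 0},
  ],
)

```text
clock: 10.02
position: [0.5794, -0.2574, 0.1396]
tool_rot: [-0.305, 1.564, -0.678]
force: [0.7, -1.1, -1.2]
grip_width: 0.0225
```

Run:
```python
from plan import *
plan(.529,.0598,.13,.194)
crop('scene',190,60,130,130,5,'pics/s7.png')
```

```text
t 10.02 pos [ 0.5794 -0.2574  0.1396] down -1.0 target [0.5079 0.1596] d cm [  0.73  36.23 -21.86] twist -0.567 q7 1.58 w 0.0225 F [ 0.7 -1.1 -1.2]
```

View pics/s7.png

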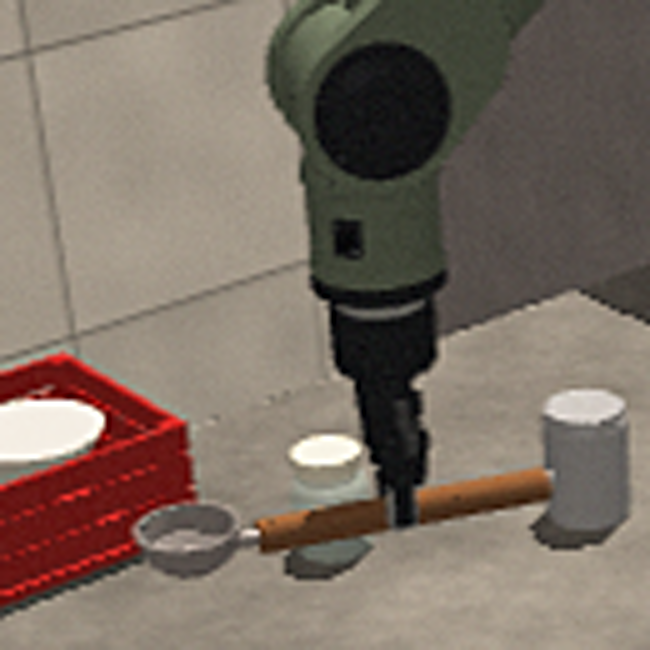

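>>> arm_command(
  commands=[
    {"dx": 0,"dy": 1.5,"dz": -0.9,"twist": -0.04},
    {"dx": 0,"dy": 4.5,"dz": -2.7,"twist": -0.1},
    {"dx": 0,"dy": 7.5,"dz": -4.5,"twist": -0.16},
    {"dx": 0,"dy": 10.5,"dz": -6.3,"twist": -0.22},
    {"dx": 0,"dy": 13.5,"dz": -8.1,"twist": -0.28},
    {"dx": 0,"dy": 16.5,"dz": -9.9,"twist": -0.34},
    {"dx": 0,"dy": 19.5,"dz": -11.7,"twist": -0.4},
    {"dx": 0,"dy": 22.5,"dz": -13.5,"twist": -0.46},
    {"dx": 0,"dy": 25.5,"dz": -15.4,"twist": -0.52},
    {"dx": 0,"dy": 28.5,"dz": -17.2,"twist": -0.57},
    {"dx": 0,"dy": 31.5,"dz": -19,"twist": -0.57},
    {"dx": 0,"dy": 34.5,"dz": -20.8,"twist": -0.57},
  ],
)

```text
clock: 11.07
position: [0.5091, 0.1418, 0.1346]
tool_rot: [-1.255, 1.566, -1.056]
force: [1.0, 0.3, -2.2]
grip_width: 0.0225
```

Run:
```python
from plan import *
plan(.529,.0598,.13,.194)
```

```text
t 11.07 pos [0.5091 0.1418 0.1346] down -1.0 target [0.5079 0.1596] d cm [0.46 1.77 0.23] twist 0.005 q7 1.33 w 0.0225 F [ 1.   0.3 -2.2]
```

>>> arm_command(
  commands=[
    {"dx": 1,"dy": 1.2,"dz": 0.2,"twist": 0},
    {"dx": 2,"dy": 1.7,"dz": 0.2,"twist": 0},
    {"dx": 3,"dy": 1.7,"dz": 0.2,"twist": 0},
    {"dx": 3.5,"dy": 1.7,"dz": 0.2,"twist": 0},
    {"dx": 3.5,"dy": 1.7,"dz": 0.2,"twist": 0},
    {"dx": 3.5,"dy": 1.7,"dz": 0.2,"twist": 0},
    {"dx": 3.5,"dy": 1.7,"dz": 0.2,"twist": 0},
  ],
)

```text
clock: 11.65
position: [0.5081, 0.1578, 0.0998]
tool_rot: [-1.224, 1.566, -1.026]
force: [-0.7, 1.2, -1.0]
grip_width: 0.0226
```

Run:
```python
from plan import *
plan(.529,.0598,.07,.194)
for n,b,o,k in(('top',(205,145,120,105),'pics/t8.png',5),('scene',(290,120,130,130),'pics/s8.png',6)):
    im=crop(n,*b,k,o); cv2.imwrite('pics/'+n+'8full.png',im)
```

```text
t 11.65 pos [0.5081 0.1578 0.0998] down -1.0 target [0.5079 0.1596] d cm [2.98 0.2  0.01] twist 0.003 q7 1.29 w 0.0226 F [-0.7  1.2 -1. ]
```

View pics/t8.png

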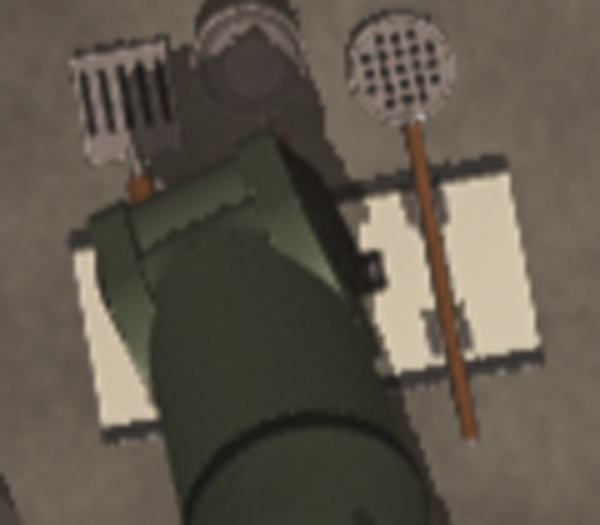

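View pics/s8.png

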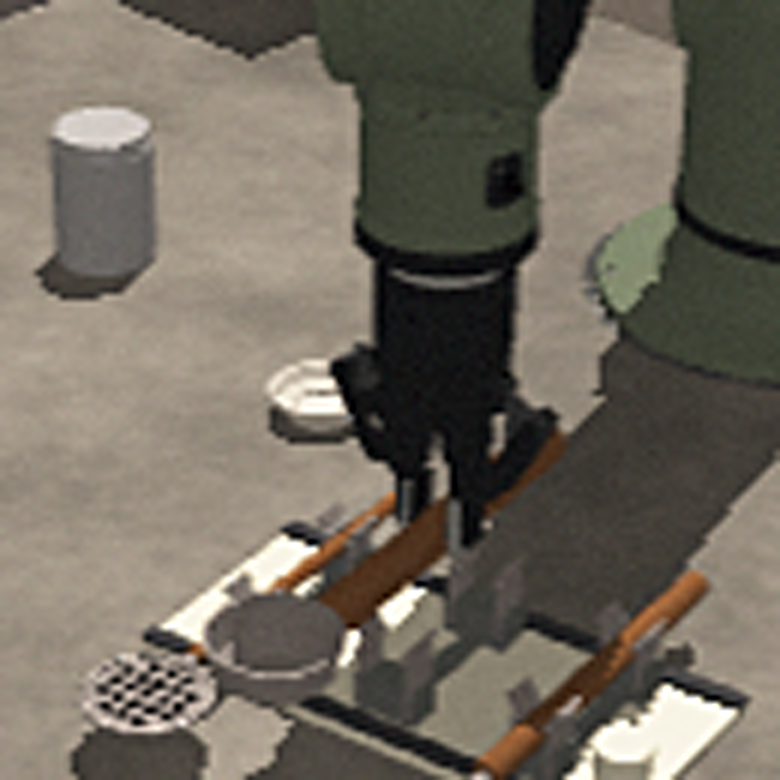

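The ladle is held above the wide clips, head to the far side. The bowl is at about (250,55) in the top crop and the rim centre at (277,632) in the scene crop.

Run:
```python
from plan import *
pt=np.array([249,55.])/5+[205,145]-.5; ps=np.array([277,635.])/6+[290,120]-.5
P,e=tri(pt,ps);print(P,e,P[:2]@ex,P[:2]@ey)
print(onz('top',pt,.1)[0,:2]@np.c_[ex,ey])
im=cv2.imread('pics/scene8full.png')
for p in brown(im,330,180,400,230):
    print(len(p),p.min(0),p.max(0),[axis('scene',p,.1)[i] for i in (0,2,3,4)])
```

```text
[0.65897182 0.1914616  0.11525131] 0.009025319791884279 0.6833981016982309 0.06219674681783351
[0.68867285 0.06006446]
37 [371 192] [383 205] [array([0.43123358, 0.1599278 ]), np.float64(0.09416416255065145), np.float64(0.011620710122135799), np.float64(0.2953295339539521)]
54 [336 202] [355 217] [array([0.55472205, 0.13655369]), np.float64(0.1091194835160535), np.float64(0.01310873960400051), np.float64(0.21634758954780858)]
172 [343 203] [363 224] [array([0.54779557, 0.17163947]), np.float64(0.13142487696432512), np.float64(0.03589525729165106), np.float64(0.2886426512328873)]
41 [389 220] [399 229] [array([0.50463418, 0.30307871]), np.float64(0.06001118135751189), np.float64(0.015842370181972328), np.float64(0.28806563088176634)]
```

>>> arm_command(
  commands=[
    {"dx": 0.5,"dy": 0.2,"dz": 0,"twist": 0},
    {"dx": 1.5,"dy": 0.2,"dz": 0,"twist": 0},
    {"dx": 2.5,"dy": 0.2,"dz": 0,"twist": 0},
    {"dx": 3.3,"dy": 0.2,"dz": 0,"twist": 0},
    {"dx": 3.5,"dy": 0.2,"dz": 0,"twist": 0},
    {"dx": 3.5,"dy": 0.2,"dz": 0,"twist": 0},
  ],
  squeeze=120,
)

```text
clock: 12.25
position: [0.5073, 0.1599, 0.0639]
tool_rot: [-1.507, 1.566, -1.309]
force: [1.0, -0.3, -1.0]
grip_width: 0.0213
```

Run:
```python
from plan import *
plan(.529,.0598,.043,.194)
```

```text
t 12.25 pos [0.5073 0.1599 0.0639] down -1.0 target [0.5079 0.1596] d cm [ 2.09 -0.02  0.05] twist 0.004 q7 1.28 w 0.0213 F [ 1.  -0.3 -1. ]
```

>>> arm_command(
  commands=[
    {"dx": 0.3,"dy": 0,"dz": 0,"twist": 0},
    {"dx": 0.6,"dy": 0,"dz": 0,"twist": 0},
    {"dx": 0.9,"dy": 0,"dz": 0,"twist": 0},
    {"dx": 1.2,"dy": 0,"dz": 0,"twist": 0},
    {"dx": 1.5,"dy": 0,"dz": 0,"twist": 0},
    {"dx": 1.7,"dy": 0,"dz": 0,"twist": 0},
    {"dx": 1.9,"dy": 0,"dz": 0,"twist": 0},
    {"dx": 2.1,"dy": 0,"dz": 0,"twist": 0},
    {"dx": 2.1,"dy": 0,"dz": 0,"twist": 0},
  ],
)

```text
clock: 13.0
position: [0.5072, 0.1598, 0.0432]
tool_rot: [-1.559, 1.566, -1.361]
force: [-4.2, 1.9, 11.9]
grip_width: 0.0218
```

Run:
```python
from plan import *
plan(.529,.0598,.043,.194)
```

```text
t 13.0 pos [0.5072 0.1598 0.0432] down -1.0 target [0.5079 0.1596] d cm [ 0.02 -0.03  0.06] twist 0.004 q7 1.27 w 0.0218 F [-4.2  1.9 11.9]
```

>>> arm_command(
  commands=[
    {"dx": 0.1,"dy": 0,"dz": 0,"twist": 0},
    {"dx": 0.2,"dy": 0,"dz": 0,"twist": 0},
    {"dx": 0.2,"dy": 0,"dz": 0,"twist": 0},
  ],
)

```text
clock: 13.25
position: [0.5072, 0.1598, 0.0429]
tool_rot: [-1.445, 1.566, -1.248]
force: [-14.4, -0.2, 48.4]
grip_width: 0.0219
```

Run:
```python
from plan import *
plan(.529,.0598,.043,.194)
crop('scene',290,120,130,130,6,'pics/s9.png')
```

```text
t 13.25 pos [0.5072 0.1598 0.0429] down -1.0 target [0.5079 0.1596] d cm [-0.01 -0.03  0.06] twist 0.004 q7 1.27 w 0.0219 F [-14.4  -0.2  48.4]
```

View pics/s9.png

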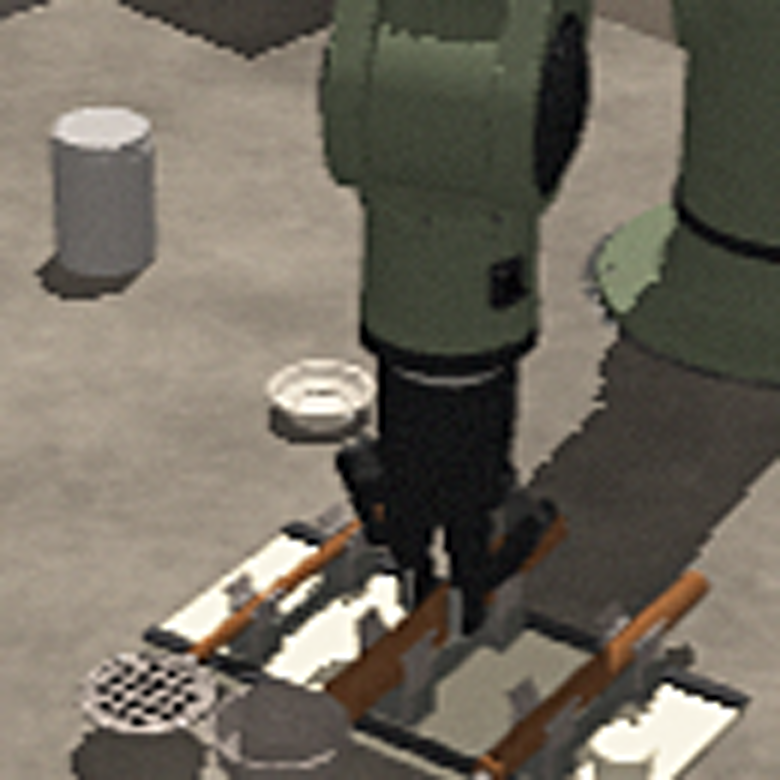

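The ladle is hard against the saddle at the home height. I'll ease off, release and retreat.

>>> arm_command(
  commands=[
    {"dx": -0.1,"dy": 0,"dz": 0,"twist": 0},
    {"dx": -0.1,"dy": 0,"dz": 0,"twist": 0},
    {"dx": -0.1,"dy": 0,"dz": 0,"twist": 0},
    {"dx": -0.1,"dy": 0,"dz": 0,"twist": 0},
    {"dx": -0.1,"dy": 0,"dz": 0,"twist": 0},
    {"dx": -0.1,"dy": 0,"dz": 0,"twist": 0},
    {"dx": -1.5,"dy": 0,"dz": 0,"twist": 0},
    {"dx": -4,"dy": 0,"dz": 0,"twist": 0},
    {"dx": -8,"dy": 0,"dz": 0,"twist": 0},
    {"dx": -12,"dy": 0,"dz": 0,"twist": 0},
    {"dx": -15,"dy": -3,"dz": 0,"twist": 0},
    {"dx": -18,"dy": -6,"dz": 0,"twist": 0},
  ],
  grip=-1,
)

```text
clock: 14.3
position: [0.5184, 0.1034, 0.2241]
tool_rot: [-1.198, 1.566, -0.997]
force: [1.7, 0.1, -0.5]
grip_width: 0.0853
```

>>> arm_command(
  commands=[
    {"dx": 0,"dy": -4,"dz": 0,"twist": 0},
    {"dx": 0,"dy": -8,"dz": 0,"twist": 0},
    {"dx": 0,"dy": -12,"dz": 0,"twist": 0},
    {"dx": 0,"dy": -16,"dz": 0,"twist": 0},
    {"dx": 0,"dy": -20,"dz": 0,"twist": 0},
    {"dx": 0,"dy": -23,"dz": 0,"twist": 0},
    {"dx": 0,"dy": -23,"dz": 0,"twist": 0},
    {"dx": 0,"dy": -23,"dz": 0,"twist": 0},
  ],
)

```text
clock: 14.97
position: [0.564, -0.1238, 0.2246]
tool_rot: [-1.358, 1.566, -1.16]
force: [0.7, 1.5, 0.5]
grip_width: 0.0852
```

Run:
```python
from plan import *
plan(.529,.0598,.043,.194)
for n,b,o,k in(('top',(205,145,120,105),'pics/t10.png',5),('scene',(290,150,130,130),'pics/s10.png',6)):
    im=crop(n,*b,k,o); cv2.imwrite('pics/'+n+'10full.png',im)
    if n=='top':
        for p in brown(im,215,150,320,250):
            m,d,L,W,a,_=axis('top',p,.039); print(m.round(4),m@ex,m@ey,L,W,a)
```

```text
t 14.97 pos [ 0.564  -0.1238  0.2246] down -1.0 target [0.5079 0.1596] d cm [18.04 28.98  0.05] twist 0.004 q7 1.87 w 0.0852 F [0.7 1.5 0.5]
[0.5204 0.0646] 0.5231960200966708 -0.035856988339255005 0.21386212811089558 0.010108230364518963 0.19826539380642946
[0.5006 0.159 ] 0.5217441101219622 0.060594752835450724 0.22055453228408445 0.02359678366290409 0.1943353278669906
[0.4805 0.2513] 0.5196317613137418 0.15500939269478062 0.21881381437929268 0.015543228447237083 0.19202976977615596
```

View pics/t10.png

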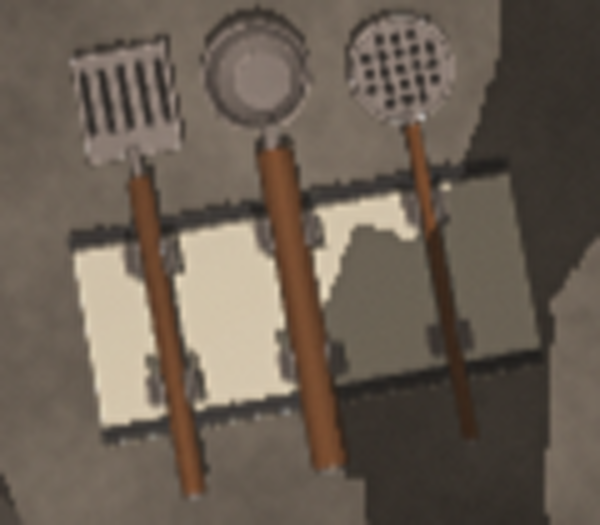

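View pics/s10.png

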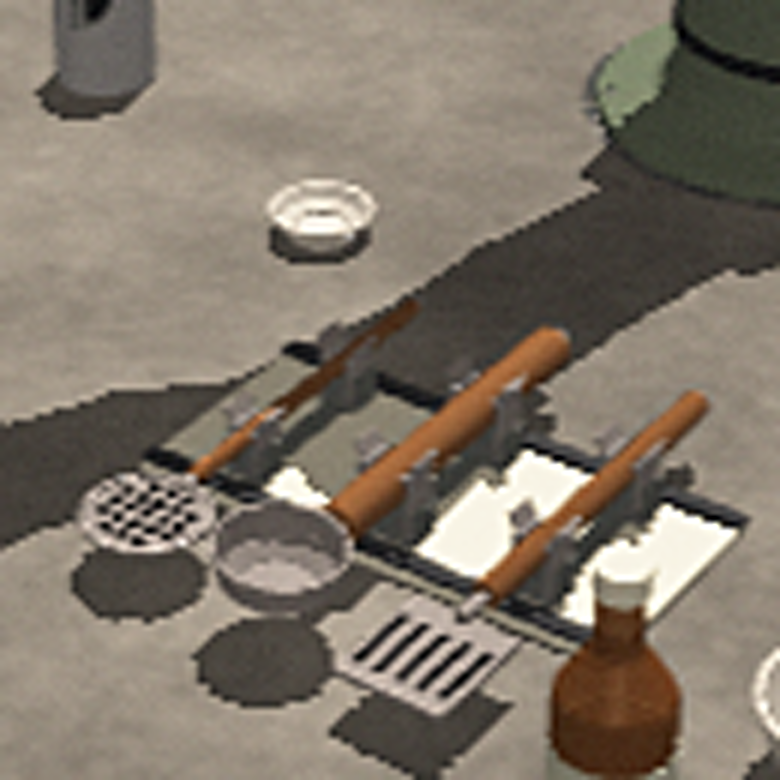

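View pics/top10full.png

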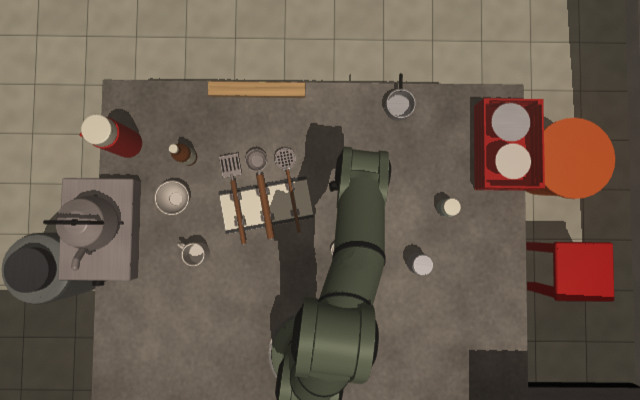

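Run:
```python
from plan import *
# scene image: axis offset in rack y of handle centroid at its nominal height vs top's (height error shows as y shift common to all)
im=cv2.imread('pics/scene10full.png');
for nm,a,b in(('turn',(194,493),(702,401)),('ladle',(331,468),(561,340)),('skim',(471,437),(414,305))):
    P,e=tri(np.array(a)/5+[205,145]-.5,np.array(b)/6+[290,150]-.5);print(nm,'tail',P.round(4),round(e,4))
for nm,a,b in(('turn',(140,180),(483,592)),('ladle',(274,150),(345,512)),('skim',(412,125),(197,475))):
    P,e=tri(np.array(a)/5+[205,145]-.5,np.array(b)/6+[290,150]-.5);print(nm,'front',P.round(4),round(e,4))
```

```text
turn tail [0.3704 0.234  0.0357] 0.0076
ladle tail [0.3879 0.1407 0.0412] 0.0088
skim tail [0.4108 0.0449 0.0318] 0.0057
turn front [0.5859 0.2734 0.0349] 0.0033
ladle front [0.6035 0.1828 0.0472] 0.0106
skim front [0.6243 0.0886 0.0332] 0.0076
```

The ladle's front reading is a little high, so I'll check the tilt against the projected axis lines in the scene view.

Run:
```python
from plan import *
im=cv2.imread('pics/scene10full.png'); out=im.copy()
hsv=cv2.cvtColor(im,cv2.COLOR_BGR2HSV); br=((hsv[:,:,0]<15)&(hsv[:,:,1]>110)&(hsv[:,:,2]>40))
for nm,c,z,a,r in(('turn',(.4805,.2513),.0385,.192,.0085),('ladle',(.5006,.1590),.043,.1943,.013),('skim',(.5204,.0646),.0355,.198,.0055)):
    d=np.array([np.cos(a),np.sin(a),0]); P=np.r_[c,z]
    for t in (-.1,-.085,-.07,-.02,0,.02,.065,.08,.1):
        q=proj('scene',P+d*t)[0]; q2=proj('scene',P+d*(t+.01))[0]; e=(q2-q)/np.linalg.norm(q2-q); nrm=np.array([e[1],-e[0]])
        if nrm[1]>0:nrm=-nrm
        s=np.arange(-9,9.01,.25); k=[br[int(round(y)),int(round(x))] for x,y in q+np.outer(s,nrm)]
        s=s[np.array(k)]
        print(nm,t,'perp up-offset px of brown: ',(s.min(),s.max()) if len(s) else None)
```

```text
turn -0.1 perp up-offset px of brown:  (np.float64(-4.0), np.float64(0.5))
turn -0.085 perp up-offset px of brown:  (np.float64(-4.5), np.float64(0.5))
turn -0.07 perp up-offset px of brown:  (np.float64(-4.75), np.float64(0.5))
turn -0.02 perp up-offset px of brown:  (np.float64(-4.5), np.float64(0.5))
turn 0 perp up-offset px of brown:  (np.float64(-4.75), np.float64(0.25))
turn 0.02 perp up-offset px of brown:  (np.float64(-2.25), np.float64(0.25))
turn 0.065 perp up-offset px of brown:  (np.float64(-4.0), np.float64(1.25))
turn 0.08 perp up-offset px of brown:  (np.float64(-5.0), np.float64(0.25))
turn 0.1 perp up-offset px of brown:  (np.float64(-4.75), np.float64(-0.25))
ladle -0.1 perp up-offset px of brown:  (np.float64(-5.5), np.float64(2.25))
ladle -0.085 perp up-offset px of brown:  (np.float64(-5.5), np.float64(2.0))
ladle -0.07 perp up-offset px of brown:  (np.float64(-4.25), np.float64(2.0))
ladle -0.02 perp up-offset px of brown:  (np.float64(-5.25), np.float64(2.25))
ladle 0 perp up-offset px of brown:  (np.float64(-5.25), np.float64(1.75))
ladle 0.02 perp up-offset p
[... 272 characters left out ...]
4(1.5))
skim -0.1 perp up-offset px of brown:  (np.float64(-3.25), np.float64(-1.25))
skim -0.085 perp up-offset px of brown:  (np.float64(-2.5), np.float64(-0.25))
skim -0.07 perp up-offset px of brown:  (np.float64(-1.25), np.float64(-0.25))
skim -0.02 perp up-offset px of brown:  (np.float64(-3.0), np.float64(0.0))
skim 0 perp up-offset px of brown:  (np.float64(-2.75), np.float64(-0.75))
skim 0.02 perp up-offset px of brown:  (np.float64(-3.25), np.float64(-1.0))
skim 0.065 perp up-offset px of brown:  (np.float64(-3.0), np.float64(-0.75))
skim 0.08 perp up-offset px of brown:  (np.float64(-3.0), np.float64(-0.5))
skim 0.1 perp up-offset px of brown:  (np.float64(-3.25), np.float64(0.0))
```

All three handles show the same offset of about -2 px along their whole length, which is the known camera bias. They are level and at their home heights. Handing in.

```bash
python3 -c "
from workcell import order
print(order.job_done())"
```

```text
the job is handed in; nothing more can be done
None
```

I snapped the skimmer into the narrow clips and the ladle into the wide clips. Both heads point to the far side and both are released. The job was handed in at about 15 s; no verdict was reported.

- **Spacing and angle (top view):** the skimmer–ladle–turner spacings measured 96 and 94 mm against a nominal 95. All three handles are within 0.007 rad of each other. The skimmer and ladle sit about 6–8 mm lengthwise from seat centre, and the turner moved less than 1 mm.
- **Pressing home:** force climbed steeply at home height, to 36 N for the skimmer and 48 N for the ladle. The wrist limit is 120 N.
- **Other items:** the bystanders looked unmoved in the last pictures. The dish was partly hidden by the arm in the last top view but was visible in the scene view. I did not measure their positions. The gripper is open and clear of everything.

**Checks that disagreed:**
- The scene camera differs from the top camera by about 2 px (5–10 mm sideways). I put this down to calibration bias and relied on the top view.
- A hand-picked point on the ladle's front end read about 7 mm too high. The line check along the whole handle did not bear that out: it showed the same offset as the untouched turner, so the ladle is level.

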